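Set a stereo microscope base to dark field

ROBOT

A 6-joint arm with a two-finger parallel gripper is mounted at the origin on the work surface. World frame = base frame: x ahead of the robot, y to its left, z up, the work surface at z = 0. Lengths are in m, angles in rad, forces in N, time in s.
With the tool pointing down it reaches from about 0.3 to 0.825 m from the base axis. Payload 5.4 kg.
Tool frame: the origin (TCP) lies midway between the tips of the shut fingers; the grasp point (between the pads) lies grip_depth behind it (grip_depth is the distance from the TCP to the grasp point, in m); z points along the fingers, y is the line along which they close (so a half turn about z gives the same grasp; the last joint's range is limited). The gripper opens to 92 mm and grips with 3 to 60 N. Pads are 20 mm wide; open, the fingers measure 128 mm over their backs; the gripper's body (75 mm by 189 mm) begins 69 mm behind the grasp point.
Start: joints at [0.909, 0.158, 1.597, -0, 1.386, -0.21], TCP at [0.251, 0.517, 0.215] pointing down, gripper open.
Joint ranges: [-2.91, 2.91], [-0.94, 2.29], [0.18, 2.7], [-1.29, 4.43], [0.17, 2.64], [-3, 3]. Speed limits (rad/s): [2.57, 2.57, 3.14, 3.14, 3.14, 3.14].

INTERFACE

Orientations are given as a unit quaternion [x, y, z, w].
In Python, from rig import read_state, capture, camera_params, close_job, regions_of, landmark_of, grip_depth gives the robot as it stands.
- The arm moves only by the tool arm_command, never from a script. Its argument "motion" is a list of rows, each an object with "linear": the shift along the tool's x, y, z as a fraction of full scale, a list of three; "delta_rot": the turn, a rotation vector about the tool's x, y, z as a fraction of full scale, a list of three. A call has 1 to 8 rows; each row is the pose to reach, as a shift and turn from the pose commanded when the call began, along the tool's axes at that moment, turning the shorter way round; what a row does not reach only later rows make up. Full scale, the value 1, is 10 cm for a shift and 180 degrees for a turn. A row lasts 1/12 s, in which the tool goes at most 41.7 mm and 7.16 degrees, less where a joint would pass 70% of its speed; a pose out of reach is approached as far as the arm can. A call with a number of a shift or a turn outside -1 to 1 is refused whole. A call with a gripper value outside its range is refused whole. "fingers" is the opening, from 0 (shut) to 1 (fully open), set as the call begins (left out, the last holds). The fingers move at their own pace and stop on an object; "squeeze" is the grip in N (left out, the last holds). Time passes only in rows, so rows that repeat a pose let the fingers close. It gives the time, the measured TCP pose, the force, the opening and the grip force at its end, in the units of the state.
- read_state(): the state, without advancing time (a new reading comes with each control period).
- capture(name): name is "side" or "top"; returns (picture, depth): 384x512x3 uint8, red, green, blue; 384x512 float32, m along the optical axis (not along the pixel's ray), 0 where there is no reading.
- camera_params(name): a dict with "vfov" (degrees; the focal length in pixels is half the picture's height over the tangent of half this angle, whatever the lens; pixels are square), "cx", "cy" (the principal point, pixels), "xyz" and "orientation" of the camera in the world. Camera axes: x right, y down, z forward; pixel columns grow to the right and rows downward; lengths in m; the calibration is good to about 2 mm. A picture is of the moment at which its call begins. camera_params takes no time and is no camera call.
- close_job(): hands the job in; it is judged then, once.
Trained networks look in the newest picture that a camera, given by its name, has taken for a name from the list of things; names that differ only in an ending like _2 or _b are one class to them, and where a whole thing is asked for, a point or a joint stands for the part that bears it (a point fixed in the world has none). Each returns a list of dicts, best first, with "conf" (0 to 1); they miss things now and then, are a little off and sometimes report something else, mostly with a low value. They report only what shows in the picture. A call takes as long as a camera call.
- regions_of(camera, label): "region" (384x512 bool, what is visible of it) and "box" ([left, top, width, height] in pixels, round what is visible of it).
- landmark_of(camera, label): "location" ([column, row] in pixels: a listed point, or the origin of a listed thing).
The state is a dict: "time": time; "q": joint angles; "qvel": joint speeds; "joint_efforts": joint torques, N m; "ee_pos": TCP position; "tcp_rot": TCP orientation; "force": force on the tool from outside, world axes, zero at the start; "wrist_torque": the same for the moment, N m; "grip_width": opening from 0.0 (shut) to 1.0 (fully open); "finger_force": force on a finger pad.
Only numpy, scipy, OpenCV 4.12 (cv2) and the standard library are available. Lean on these libraries where they do the work, as an engineer would, in place of code of your own. Each camera call takes 0.05 s, during which the arm holds its last target. There are 200 camera calls.

TASK

Get the stereo microscope ready for dark field: push the contrast lever on the side of its base all the way back, past the click at its middle position to the rear stop, and switch the base lamp on by pressing down the raised half of the rocker switch. Only push and press with the fingertips or the outside of the fingers, without pinching the lever's knob; leave the small iris lever as it is set, and do not move or lift the dish on the stage or the things standing beside the microscope.

Things in the scene. Friction and masses are not known exactly. Their poses are not given: they have to be found in the camera images.
- microscope: cream stereo microscope, fixed to the table. Origin: centre of the base's underside, on the table; x points from the user's front edge to the column at the rear, y to its left flank (the one with the levers), z up. Base 320 (x) by 260 (y) mm, deck at z = 80 mm, left flank at y = +130 mm. Column 32 mm thick at x = +115 mm up to z = 390 mm
- head_center (a point): middle of the microscope's head, 20 mm in front of the base's origin, 286 mm above the table; same axes as the microscope. Head, focus carrier and eyepieces fill z = 182 to 410 mm over the base from x = -130 mm (eyepieces) to +146 mm, all within 70 mm of y = 0; the space above the deck and table further out is free
- contrast_lever (a joint): travel of the contrast lever in m along the microscope's +x (rearwards): 0 = front stop (bright field, the start), 0.020 = middle click (oblique light), 0.040 = rear stop (dark field). Sprung detents hold it at all three: leaving a rest takes about 7 N, and once past half-way to the next rest it runs on into it by itself and stays
- knob_center (a point): centre of the contrast lever's knob, an upright black ribbed thumb tab 12.5 mm thick (x), 18 mm wide (y), 42 mm tall (z = 46 to 88 mm); moves with the lever. On a short stem out of the left flank: 6 mm gap to the flank, centre at y = 145 mm, z = 67 mm, x = -62 mm at the front stop (microscope frame, same axes). Marks on the deck's edge: white dot bright field, black dot dark field
- lamp_switch (a joint): angle of the lamp rocker switch in rad: 0 = off (its outer half, nearer the left flank, stands up), 0.4 = on (outer half pressed down). Snaps over at 0.2 and then stays; takes about 5 N at the outer end
- rocker_pivot (a point): fixed point on the deck under the middle of the rocker switch, on its axis: x = -120, y = +100, z = 80 mm in the microscope's frame, same axes. The rocker is a dark plate 24 mm (x) by 36 mm (y) that rocks about the x direction; when off its outer edge is about 9.5 mm above the deck, its inner edge 2.5 mm, when on the reverse
- rocker_outer (a point): point on top of the rocker's outer half, about 12 mm out (+y of the microscope) from its axis, 8.5 mm above the deck when off, 3.5 mm when on. Press here or further out: a tip that also covers the axis or the inner half cannot tip it over
- iris_tip (a point): centre of the 13 mm steel ball on the iris lever, a thin pin in a second slot further back on the same flank (x = +75 to +101 mm, y = 143, z = 50 mm in the microscope's frame); not to be moved
- dish: closed clear petri dish, 92 mm across, 15 mm high, lying on the stage glass under the head. Origin: centre of its underside
- sample_jar: clear jar with white lid, 54 mm across, 66 mm high, standing on the table beside the microscope. Origin: centre of its underside
- dropper_bottle: amber bottle with black cap, 34 mm across, 75 mm high. Origin: centre of its underside
- slide_box: grey box with blue lid for glass slides, 100 by 85 mm, 34 mm high, lying on the table. Origin: centre of its underside

How it is judged:
By the outcome, as a careful person would: the job done as asked, in the order asked, and still so for the second after the job is handed in, with the robot touching nothing.
It also fails if it takes over 45 s, if anything falls off the work surface, if the arm or the gripper's body presses on something with over 40 N, if the wrist force passes 120 N, or if a joint passes its speed limit or range.

## Working session

There is one attempt and no reset: what is moved stays moved. The work goes in short steps, Python scripts to look and compute and a tool call to move; the robot and the scene stay as the last step left them, time stands still between calls to the robot, and variables do not carry over. Pictures are saved under pics/ and viewed, at most 10 in all, crops included, and the job is handed in when it is done.

Besides the shell and the picture viewer there is one more tool, called after ">>>" in YAML: its name, and indented under it one key for each argument. arm_command: Moves the arm, as the interface text tells. Its arguments: {"type":"object","properties":{"motion":{"type":"array"},"fingers":{"type":"number"},"squeeze":{"type":"number"}},"required":["motion"]}

```bash
mkdir -p pics
cat > h.py <<'E'
import numpy as np, cv2
from scipy.spatial.transform import Rotation as R
from rig import *
def cam(n):
    p=camera_params(n); f=192/np.tan(np.radians(p['vfov'])/2)
    return p,f,R.from_quat(p['orientation']).as_matrix(),np.array(p['xyz'])
def ray(n,uv):
    p,f,M,c=cam(n); d=M@np.array([(uv[0]-p['cx'])/f,(uv[1]-p['cy'])/f,1]); return c,d
def at_z(n,uv,z):
    c,d=ray(n,uv); return c+d*(z-c[2])/d[2]
def tri(a,b):
    c1,d1=ray('side',a); c2,d2=ray('top',b)
    s=np.linalg.lstsq(np.c_[d1,-d2],c2-c1,rcond=None)[0]
    p,q=c1+d1*s[0],c2+d2*s[1]; return (p+q)/2,np.linalg.norm(p-q)
def px(n,P):
    p,f,M,c=cam(n); v=M.T@(np.array(P)-c); return v[:2]/v[2]*f+[p['cx'],p['cy']]
E
python3 - <<'E'
from h import *
np.set_printoptions(precision=4,suppress=True)
L={}
for n in('side','top'):
    im,d=capture(n); cv2.imwrite(f'pics/{n}0.png',im[:,:,::-1]); np.save(n+'d.npy',d)
    print(n,camera_params(n))
    for k in('knob_center','rocker_pivot','rocker_outer','iris_tip','head_center','microscope','sample_jar','dropper_bottle','slide_box','dish'):
        r=landmark_of(n,k); L[n,k]=r
        print(k,[(np.round(x['location'],1),round(x['conf'],2)) for x in r[:2]])
for k in set(k for _,k in L):
    a,b=L['side',k],L['top',k]
    if a and b: print(k,*tri(a[0]['location'],b[0]['location']))
s=read_state();print(s['ee_pos'],s['tcp_rot'],s['time'],grip_depth)
E
```

```text
side {'vfov': 55.628390469740324, 'cx': 257.49154751959145, 'cy': 188.50035804813697, 'xyz': array([ 0.3049, -0.4593,  0.6471]), 'orientation': array([ 0.8907, -0.2388,  0.0969, -0.3744])}
knob_center [(array([281.2, 294. ]), 0.57)]
rocker_pivot [(array([299.8, 329.8]), 0.95), (array([365.3, 291.8]), 0.64)]
rocker_outer [(array([294.8, 324.6]), 0.63)]
iris_tip [(array([303.5, 235.8]), 0.47)]
head_center []
microscope [(array([360.1, 300.4]), 0.72), (array([300.1, 327.2]), 0.29)]
sample_jar [(array([228.6, 300.2]), 0.91), (array([298.5, 327.8]), 0.69)]
dropper_bottle [(array([254.7, 253.2]), 0.67)]
slide_box [(array([238.5, 202.2]), 0.89)]
dish [(array([366.5, 289. ]), 0.94)]
top {'vfov': 52.891785656247585, 'cx': 257.63341102781936, 'cy': 188.82305475486976, 'xyz': array([ 0.4692, -0.0876,  0.938 ]), 'orientation': array([ 0.712 , -0.7009,  0.02  , -0.0366])}
knob_center [(array([314.4, 207.2]), 0.49)]
rocker_pivot []
rocker_outer [(array([344.5, 218.4]), 0.65)]
iris_tip [(array([272.4, 161.7]), 0.54)]
head_center []
microscope [(array([338.5, 149.8]), 0.73)]
sample_jar [(array([278.4, 233.4]), 0.91), (array([348.1, 213.7]), 0.55)]
dropper_bottle [(array([253.3, 197.1]), 0.58)]
slide_box [(array([315.7, 207. ]), 0.66), (array([187.5, 179.1]), 0.55)]
dish [(array([354.1, 151.6]), 0.94)]
dish [ 0.6191 -0.2753  0.1003] 0.004230167343550523
iris_tip [ 0.6074 -0.1021  0.0587] 0.01098021104078502
rocker_outer [ 0.4788 -0.2598  0.0895] 0.008192545053895047
dropper_bottle [ 0.5246 -0.0551  0.0004] 0.0015036871387938654
slide_box [ 0.4703 -0.1611  0.2918] 0.04627475771707601
sample_jar [ 0.4339 -0.1165 -0.0195] 0.005652222110393267
knob_center [ 0.4998 -0.1952  0.0666] 0.0009835547536821143
microscope [ 0.6396 -0.2581  0.0152] 0.0014027045285137415
[0.2511 0.5173 0.2146] [ 0.224   0.9746  0.     -0.    ] 1.1 0.0187
```

Run:
```python
import cv2
for n,(a,b,c,d) in {'side':(200,180,460,375),'top':(160,80,420,275)}.items():
    im=cv2.imread(f'pics/{n}0.png')[b:d,a:c]; cv2.imwrite(f'pics/{n}0c.png',cv2.resize(im,None,fx=3,fy=3,interpolation=cv2.INTER_CUBIC))
```

```text
(no output)
```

View pics/side0c.png

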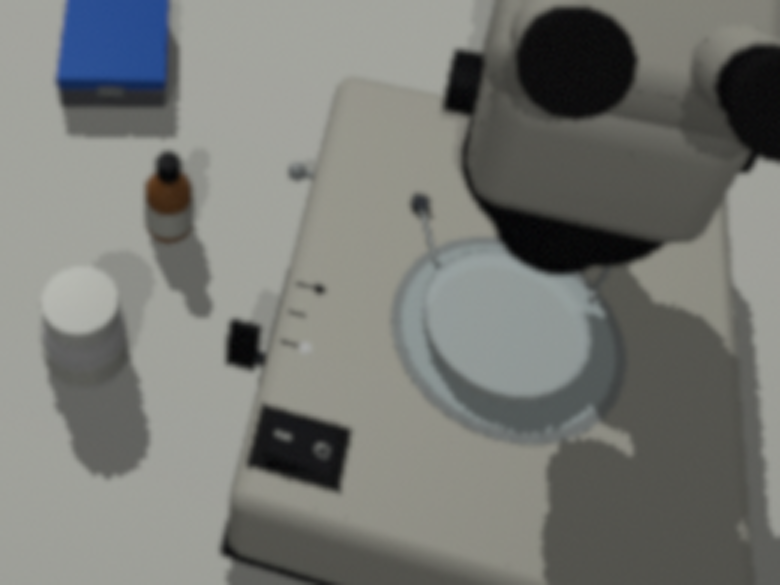

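View pics/top0c.png

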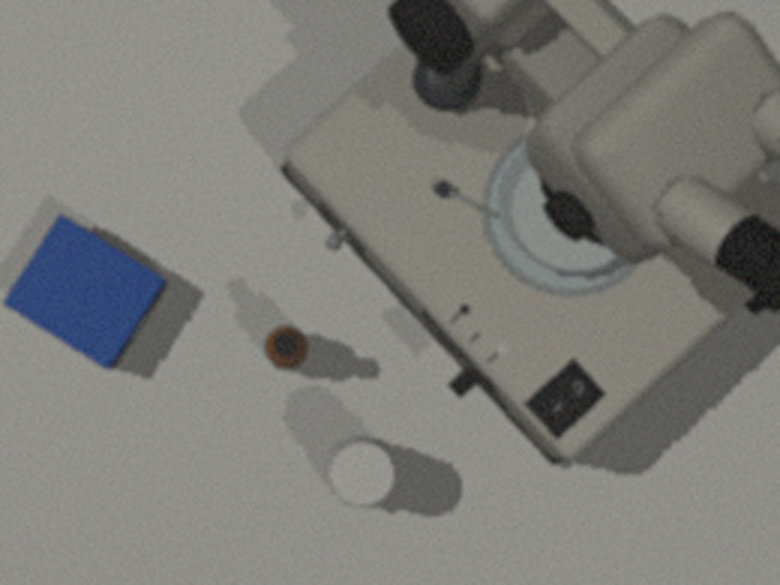

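Side view (crop px): knob (243,343), rocker centre (300,447), iris ball (298,172), front-left foot corner (228,552). Top view: knob (463,383), rocker (566,398), iris (336,240), corner (565,462). The jar, bottle and slide box stand to the left of the flank.

```bash
cat >> h.py <<'E'
def m2w(m,P): 
    P=np.array(P,float); c,s=np.cos(m[2]),np.sin(m[2]); return np.array([m[0]+c*P[0]-s*P[1],m[1]+s*P[0]+c*P[1],P[2]])
def w2m(m,P):
    c,s=np.cos(m[2]),np.sin(m[2]); d=np.array(P)-[m[0],m[1],0]; return np.array([c*d[0]+s*d[1],-s*d[0]+c*d[1],d[2]])
def plan(m,goal):
    """goal in microscope frame; prints shift in tool axes (units of 0.1 m) and turn bringing tool y onto microscope x"""
    s=read_state(); T=R.from_quat(s['tcp_rot']); p=np.array(s['ee_pos'])
    sh=T.as_matrix().T@(m2w(m,goal)-p)*10
    best=None
    for sg in(1,-1):
        y=sg*m2w([0,0,m[2]],[1,0,0]); z=np.array([0,0,-1.]); G=R.from_matrix(np.c_[np.cross(y,z),y,z])
        rv=(T.inv()*G).as_rotvec()/np.pi
        print('turn',rv.round(4))
    print('shift',sh.round(4),'tcp_m',(w2m(m,p)*1e3).round(1),'t',s['time'],'F',np.round(s['force'],1),'q6',np.round(s['q'],2))
E
python3 - <<'E'
from h import *
from scipy.optimize import least_squares
np.set_printoptions(precision=4,suppress=True)
S=lambda a,b:np.array([a/3+200-1/3,b/3+180-1/3]); T=lambda a,b:np.array([a/3+160-1/3,b/3+80-1/3])
F=[([-.062,.145,.067],S(243,343),T(463,383)),([-.120,.100,.084],S(300,447),T(566,398)),(None,S(298,172),T(336,240)),([-.16,.13,.0],S(228,552),T(565,462))]
for i,(P,a,b) in enumerate(F): print(i,*tri(a,b))
def res(v):
    o=[]
    for P,a,b in F:
        P=[v[3],.143,.05] if P is None else P
        w=m2w(v,P); o+=[px('side',w)-a,px('top',w)-b]
    return np.concatenate(o)
r=least_squares(res,[.62,-.26,-.8+np.pi/2,.09],loss='soft_l1')
print(r.x,res(r.x).reshape(-1,4)); m=r.x[:3]; np.save('m.npy',m)
print('knob',m2w(m,[-.062,.145,.067]),'dish',w2m(m,[.6191,-.2753,.1]),'base',w2m(m,[0,0,0]))
for k in ([.434,-.1165,0],[.5246,-.0551,0]): print(w2m(m,k))
plan(m,[-.11,.147,.15])
E
```

```text
0 [ 0.4994 -0.1944  0.0656] 0.0007411616532126501
1 [ 0.4886 -0.2679  0.0802] 0.0004548184195736832
2 [ 0.608  -0.0973  0.0497] 0.0015340504915661855
3 [ 0.4395 -0.2784  0.0251] 0.0015579360891184613
[ 0.6447 -0.2584  0.757   0.0838] [[ 0.4913 -0.0254  0.6762 -0.4467]
 [ 0.5167 -1.0479  0.3936 -0.0568]
 [ 0.0479 -0.1305 -0.3272  0.5136]
 [-1.5942  3.1773 -4.2826  0.0319]]
knob [ 0.5001 -0.1956  0.067 ] dish [-0.0302  0.0053  0.1   ] base [-0.2912  0.6306  0.    ]
[-0.0557  0.2479  0.    ]
[0.0523 0.2303 0.    ]
turn [ 0.     -0.      0.1152]
turn [ 0.      0.     -0.8848]
shift [-5.1645 -5.7676  0.6458] tcp_m [246.5 834.2 214.6] t 1.1 F [ 0.5 -0.4  0.2] q6 [ 0.91  0.16  1.6   0.    1.39 -0.21]
```

>>> arm_command:
  motion:
    - {"linear": [-0.86,-0.96,0],"delta_rot": [0,0,0.1152]}
    - {"linear": [-0.86,-0.96,0],"delta_rot": [0,0,0.1152]}
    - {"linear": [-0.86,-0.96,0],"delta_rot": [0,0,0.1152]}
    - {"linear": [-0.86,-0.96,0],"delta_rot": [0,0,0.1152]}
    - {"linear": [-0.86,-0.96,0],"delta_rot": [0,0,0.1152]}
  fingers: 0

```text
time: 1.52
ee_pos: [0.2871, 0.3919, 0.2147]
tcp_rot: [0.397, 0.918, 0.0, 0.0]
force: [0.2, -0.5, 0.3]
grip_width: 0.657
finger_force: 0.0
```

```bash
python3 -c "
from h import *
plan(np.load('m.npy'),[-.11,.147,.15])"
```

```text
turn [ 0.0001  0.     -0.0008]
turn [ 0.000e+00 -2.000e-04  9.992e-01]
shift [-5.7211 -2.9517  0.646 ] tcp_m [186.6 718.4 214.7] t 1.5167 F [ 0.2 -0.5  0.3] q6 [ 0.69 -0.08  1.84  0.    1.38 -0.07]
```

>>> arm_command:
  motion:
    - {"linear": [-0.95,-0.49,0],"delta_rot": [0,0,0]}
    - {"linear": [-0.95,-0.49,0],"delta_rot": [0,0,0]}
    - {"linear": [-0.95,-0.49,0],"delta_rot": [0,0,0]}

```text
time: 1.77
ee_pos: [0.3165, 0.2895, 0.2148]
tcp_rot: [0.395, 0.919, -0.0, 0.0]
force: [0.1, -0.9, 0.2]
grip_width: 0.442
finger_force: 0.0
```

>>> arm_command:
  motion:
    - {"linear": [-0.95,-0.49,0],"delta_rot": [0,0,0]}
    - {"linear": [-0.95,-0.49,0],"delta_rot": [0,0,0]}
    - {"linear": [-0.95,-0.49,0],"delta_rot": [0,0,0]}

```text
time: 2.02
ee_pos: [0.3467, 0.1863, 0.2152]
tcp_rot: [0.395, 0.919, 0.0, 0.001]
force: [0.4, 0.1, -0.2]
grip_width: 0.227
finger_force: 0.0
```

>>> arm_command:
  motion:
    - {"linear": [-0.95,-0.49,0],"delta_rot": [0,0,0]}
    - {"linear": [-0.95,-0.49,0],"delta_rot": [0,0,0]}
    - {"linear": [-0.95,-0.49,0],"delta_rot": [0,0,0]}

```text
time: 2.27
ee_pos: [0.3768, 0.0831, 0.2154]
tcp_rot: [0.395, 0.918, 0.0, 0.001]
force: [0.3, -0.6, 0.3]
grip_width: 0.011
finger_force: 0.0
```

>>> arm_command:
  motion:
    - {"linear": [-0.95,-0.49,0],"delta_rot": [0,0,0]}
    - {"linear": [-0.95,-0.49,0],"delta_rot": [0,0,0]}
    - {"linear": [-0.95,-0.49,0],"delta_rot": [0,0,0]}

```text
time: 2.52
ee_pos: [0.4066, -0.0201, 0.2154]
tcp_rot: [0.396, 0.918, -0.0, 0.001]
force: [-0.4, 1.2, -0.0]
grip_width: 0.004
finger_force: 0.0
```

>>> arm_command:
  motion:
    - {"linear": [-0.95,-0.49,0],"delta_rot": [0,0,0]}
    - {"linear": [-0.95,-0.49,0],"delta_rot": [0,0,0]}
    - {"linear": [-0.95,-0.49,0],"delta_rot": [0,0,0]}
    - {"linear": [-0.95,-0.49,0],"delta_rot": [0,0,0]}

```text
time: 2.85
ee_pos: [0.4365, -0.1235, 0.215]
tcp_rot: [0.397, 0.918, -0.0, 0.001]
force: [0.1, -0.5, -0.1]
grip_width: 0.002
finger_force: 0.0
```

Run:
```python
from h import *
m=np.load('m.npy')
plan(m,[-.11,.148,.15])
```

```text
turn [-0.      0.0006 -0.0007]
turn [9.000e-04 0.000e+00 9.993e-01]
shift [-0.9307 -0.5102  0.6516] tcp_m [-58.8 241.1 215. ] t 2.85 F [ 0.1 -0.5 -0.1] q6 [-0.54 -0.17  1.92 -0.    1.39 -1.3 ]
```

>>> arm_command:
  motion:
    - {"linear": [-0.93,-0.51,0.2],"delta_rot": [0,0,0]}
    - {"linear": [-0.93,-0.51,0.65],"delta_rot": [0,0,0]}
    - {"linear": [-0.93,-0.51,0.65],"delta_rot": [0,0,0]}
    - {"linear": [-0.93,-0.51,0.65],"delta_rot": [0,0,0]}
    - {"linear": [-0.93,-0.51,0.65],"delta_rot": [0,0,0]}

```text
time: 3.27
ee_pos: [0.4612, -0.2217, 0.1474]
tcp_rot: [0.396, 0.918, 0.001, -0.002]
force: [0.7, 0.3, 0.1]
grip_width: 0.003
finger_force: 0.0
```

Run:
```python
from h import *
m=np.load('m.npy')
plan(m,[-.11,.148,.055])
a,_=capture('side');b,_=capture('top')
for n,im in(('side',a),('top',b)):
    im=im.copy(); p=px(n,read_state()['ee_pos']); cv2.circle(im,tuple(int(round(v)) for v in p),1,(255,0,0),-1)
    if n=='side': A=im[200:375,190:390]
    else: B=im[125:300,250:450]
cv2.imwrite('pics/s1.png',cv2.resize(np.hstack([A,B])[:,:,::-1],None,fx=2,fy=2,interpolation=cv2.INTER_CUBIC))
```

```text
turn [ 0.     -0.0016  0.    ]
turn [ 0.0025  0.     -1.    ]
shift [-0.0522 -0.0175  0.9233] tcp_m [-108.3  152.7  147.4] t 3.2667 F [0.7 0.3 0.1] q6 [-0.69  0.06  1.84  0.    1.25 -1.44]
```

View pics/s1.png

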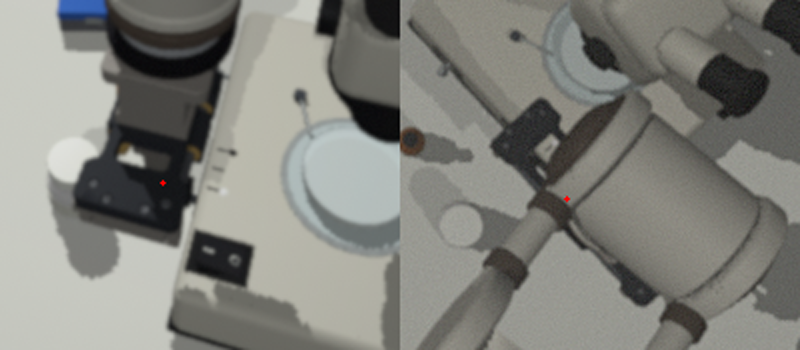

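The side view shows the gripper's body hiding the fingers (TCP at 163,183), lined up along the flank in front of the knob. It stands clear of the jar and the head.

>>> arm_command:
  motion:
    - {"linear": [0,0,0.3],"delta_rot": [0,0,0]}
    - {"linear": [0,0,0.6],"delta_rot": [0,0,0]}
    - {"linear": [0,0,0.85],"delta_rot": [0,0,0]}
    - {"linear": [0,0,0.95],"delta_rot": [0,0,0]}
    - {"linear": [0,0,0.95],"delta_rot": [0,0,0]}
    - {"linear": [0,0,0.95],"delta_rot": [0,0,0]}

```text
time: 3.87
ee_pos: [0.4625, -0.2225, 0.0563]
tcp_rot: [0.395, 0.919, -0.0, 0.001]
force: [0.0, -0.3, 0.0]
grip_width: 0.006
finger_force: 0.0
```

```bash
python3 -c "
from h import *
plan(np.load('m.npy'),[-.089,.148,.055])"
```

```text
turn [0.0001 0.0007 0.0005]
turn [-1.000e-03  2.000e-04 -9.995e-01]
shift [-0.0325  0.1885  0.0127] tcp_m [-107.9  151.2   56.3] t 3.8667 F [ 0.  -0.3  0. ] q6 [-0.68  0.19  1.9   0.    1.05 -1.44]
```

>>> arm_command:
  motion:
    - {"linear": [-0.03,0.1,0],"delta_rot": [0,0,0]}
    - {"linear": [-0.03,0.19,0],"delta_rot": [0,0,0]}
    - {"linear": [-0.03,0.22,0],"delta_rot": [0,0,0]}
    - {"linear": [-0.03,0.25,0],"delta_rot": [0,0,0]}
    - {"linear": [-0.03,0.25,0],"delta_rot": [0,0,0]}

```text
time: 4.28
ee_pos: [0.4825, -0.2084, 0.0558]
tcp_rot: [0.395, 0.919, -0.001, 0.001]
force: [-1.9, -2.8, 2.2]
grip_width: 0.003
finger_force: 1.4
```

```bash
python3 -c "
from h import *
plan(np.load('m.npy'),[-.049,.148,.055])"
```

```text
turn [-0.0004  0.0007  0.0005]
turn [-1.000e-03 -6.000e-04 -9.995e-01]
shift [0.0018 0.3462 0.0072] tcp_m [-83.6 147.8  55.8] t 4.2833 F [-1.9 -2.8  2.2] q6 [-0.64  0.22  1.87 -0.    1.05 -1.39]
```

Contact at x ≈ -84 mm, as predicted. Push on.

>>> arm_command:
  motion:
    - {"linear": [0,0.06,0],"delta_rot": [0,0,0]}
    - {"linear": [0,0.12,0],"delta_rot": [0,0,0]}
    - {"linear": [0,0.18,0],"delta_rot": [0,0,0]}
    - {"linear": [0,0.24,0],"delta_rot": [0,0,0]}
    - {"linear": [0,0.3,0],"delta_rot": [0,0,0]}
    - {"linear": [0,0.36,0],"delta_rot": [0,0,0]}
    - {"linear": [0,0.36,0],"delta_rot": [0,0,0]}
    - {"linear": [0,0.36,0],"delta_rot": [0,0,0]}

```text
time: 4.95
ee_pos: [0.5078, -0.1822, 0.0541]
tcp_rot: [0.395, 0.918, 0.0, -0.0]
force: [0.0, 0.6, -0.2]
grip_width: 0.005
finger_force: 0.0
```

```bash
python3 -c "
from h import *
plan(np.load('m.npy'),[-.045,.148,.055])"
```

```text
turn [ 0.0001 -0.0004  0.0002]
turn [ 6.000e-04  2.000e-04 -9.998e-01]
shift [-0.0143  0.0218 -0.0088] tcp_m [-47.2 149.4  54.1] t 4.95 F [ 0.   0.6 -0.2] q6 [-0.57  0.25  1.83  0.    1.06 -1.33]
```

>>> arm_command:
  motion:
    - {"linear": [0,-0.3,0],"delta_rot": [0,0,0]}
    - {"linear": [0,-0.4,0],"delta_rot": [0,0,0]}
    - {"linear": [0,-0.5,-0.3],"delta_rot": [0,0,0]}
    - {"linear": [0,-0.7,-0.65],"delta_rot": [0,0,0]}
    - {"linear": [0,-0.73,-0.65],"delta_rot": [0,0,0]}
    - {"linear": [0,-0.73,-0.65],"delta_rot": [0,0,0]}
    - {"linear": [0,-0.73,-0.65],"delta_rot": [0,0,0]}

```text
time: 5.53
ee_pos: [0.4545, -0.2328, 0.119]
tcp_rot: [0.396, 0.918, 0.0, -0.0]
force: [-0.5, -0.7, -1.2]
grip_width: 0.003
finger_force: 0.0
```

Run:
```python
from h import *
m=np.load('m.npy')
plan(m,[-.12,.119,.095])
A,_=capture('side'); cv2.imwrite('pics/s2.png',cv2.resize(A[200:375,190:390,::-1],None,fx=3,fy=3,interpolation=cv2.INTER_CUBIC))
print([(x['location'],x['conf']) for x in landmark_of('side','knob_center')],px('side',m2w(m,[-.022,.145,.067])))
```

```text
turn [ 0.0001 -0.0003 -0.0003]
turn [-4.000e-04 -2.000e-04  9.997e-01]
shift [-0.3025  0.0077  0.2398] tcp_m [-120.7  149.2  119. ] t 5.5333 F [-0.5 -0.7 -1.2] q6 [-0.71  0.09  1.87  0.    1.18 -1.47]
[] [286.49183477 274.96230017]
```

View pics/s2.png

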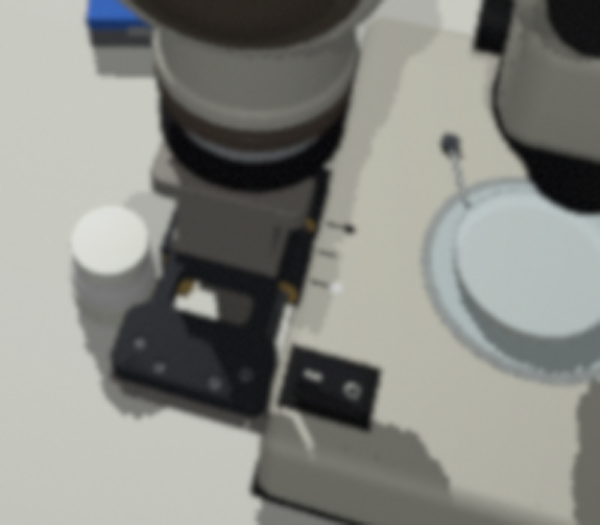

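The gripper hides the knob. I'll step aside to check the lever before pressing the lamp switch.

>>> arm_command:
  motion:
    - {"linear": [0.35,0,-0.3],"delta_rot": [0,0,0]}
    - {"linear": [0.7,0,-0.5],"delta_rot": [0,0,0]}
    - {"linear": [1,0,-0.5],"delta_rot": [0,0,0]}
    - {"linear": [1,0,-0.5],"delta_rot": [0,0,0]}
    - {"linear": [1,0,-0.5],"delta_rot": [0,0,0]}

```text
time: 6.05
ee_pos: [0.3854, -0.159, 0.1685]
tcp_rot: [0.395, 0.919, 0.0, -0.001]
force: [-0.0, 0.1, -0.4]
grip_width: 0.004
finger_force: 0.0
```

Run:
```python
from h import *
m=np.load('m.npy')
plan(m,[-.12,.119,.095])
A,_=capture('side'); cv2.imwrite('pics/s3.png',cv2.resize(A[200:375,190:390,::-1],None,fx=3,fy=3,interpolation=cv2.INTER_CUBIC))
for d in(0,.02,.04): print((px('side',m2w(m,[-.062+d,.145,.067]))-[190,200])*3)
```

```text
turn [-0.     -0.0004  0.0005]
turn [ 7.000e-04 -0.000e+00 -9.995e-01]
shift [-1.3143e+00  8.0000e-04  7.3330e-01] tcp_m [-120.3  250.3  168.5] t 6.05 F [-0.   0.1 -0.4] q6 [-0.68 -0.23  2.07  0.    1.31 -1.44]
[273.47388355 281.92367505]
[281.64186088 252.80943164]
[289.4755043  224.88690051]
```

View pics/s3.png

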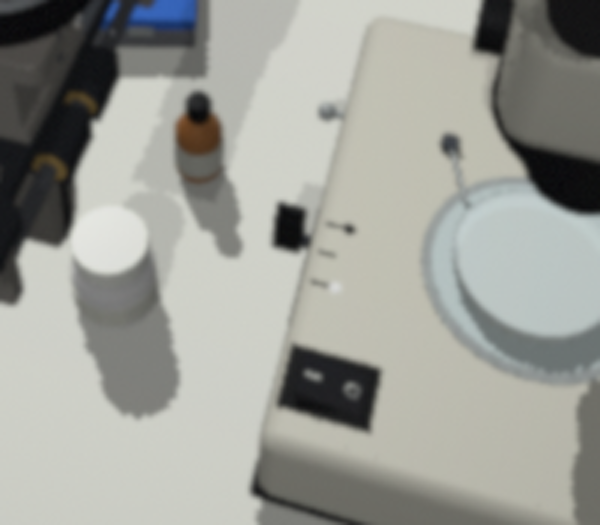

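The knob is at crop (289,227), matching the predicted rear stop (289,225). The iris, jar and bottle haven't moved. Next is the rocker.

>>> arm_command:
  motion:
    - {"linear": [-0.35,0,0],"delta_rot": [0,0,0]}
    - {"linear": [-0.7,0,0.2],"delta_rot": [0,0,0]}
    - {"linear": [-1,0,0.4],"delta_rot": [0,0,0]}
    - {"linear": [-1,0,0.4],"delta_rot": [0,0,0]}

```text
time: 6.43
ee_pos: [0.455, -0.235, 0.1224]
tcp_rot: [0.397, 0.918, 0.001, -0.005]
force: [-0.3, 0.6, -1.0]
grip_width: 0.007
finger_force: 0.0
```

>>> arm_command:
  motion:
    - {"linear": [-0.15,0,0],"delta_rot": [0,0,0]}
    - {"linear": [-0.31,0,0.1],"delta_rot": [0,0,0]}
    - {"linear": [-0.31,0,0.23],"delta_rot": [0,0,0]}
    - {"linear": [-0.31,0,0.23],"delta_rot": [0,0,0]}
    - {"linear": [-0.31,0,0.23],"delta_rot": [0,0,0]}

```text
time: 6.85
ee_pos: [0.4756, -0.2552, 0.1054]
tcp_rot: [0.396, 0.918, 0.001, -0.002]
force: [-0.5, 0.5, 0.4]
grip_width: 0.006
finger_force: 0.0
```

```bash
python3 -c "
from h import *
plan(np.load('m.npy'),[-.12,.119,.084])"
```

```text
turn [-0.0001 -0.001   0.    ]
turn [ 1.6e-03 -1.0e-04 -1.0e+00]
shift [0.0043 0.008  0.2136] tcp_m [-120.8  118.5  105.4] t 6.85 F [-0.5  0.5  0.4] q6 [-0.72  0.18  1.8   0.    1.17 -1.47]
```

>>> arm_command:
  motion:
    - {"linear": [0,0,0.06],"delta_rot": [0,0,0]}
    - {"linear": [0,0,0.1],"delta_rot": [0,0,0]}
    - {"linear": [0,0,0.13],"delta_rot": [0,0,0]}
    - {"linear": [0,0,0.16],"delta_rot": [0,0,0]}
    - {"linear": [0,0,0.18],"delta_rot": [0,0,0]}
    - {"linear": [0,0,0.2],"delta_rot": [0,0,0]}
    - {"linear": [0,0,0.21],"delta_rot": [0,0,0]}
    - {"linear": [0,0,0.21],"delta_rot": [0,0,0]}

```text
time: 7.52
ee_pos: [0.4761, -0.2557, 0.0855]
tcp_rot: [0.396, 0.918, -0.0, 0.0]
force: [0.1, 0.1, -0.2]
grip_width: 0.002
finger_force: 0.0
```

```bash
python3 -c "
from h import *
plan(np.load('m.npy'),[-.12,.119,.084])"
```

```text
turn [0.     0.0001 0.0001]
turn [-1.000e-04  0.000e+00 -9.999e-01]
shift [0.012  0.0073 0.0147] tcp_m [-120.7  117.8   85.5] t 7.5167 F [ 0.1  0.1 -0.2] q6 [-0.72  0.21  1.81 -0.    1.12 -1.47]
```

>>> arm_command:
  motion:
    - {"linear": [0,0,0.01],"delta_rot": [0,0,0]}
    - {"linear": [0,0,0.02],"delta_rot": [0,0,0]}
    - {"linear": [0,0,0.02],"delta_rot": [0,0,0]}
    - {"linear": [0,0,0.02],"delta_rot": [0,0,0]}

```text
time: 7.85
ee_pos: [0.4764, -0.256, 0.0846]
tcp_rot: [0.396, 0.918, -0.0, 0.0]
force: [-2.7, 1.2, 7.4]
grip_width: 0.006
finger_force: 3.7
```

>>> arm_command:
  motion:
    - {"linear": [0,0,-0.3],"delta_rot": [0,0,0]}
    - {"linear": [0,0,-0.6],"delta_rot": [0,0,0]}
    - {"linear": [0.2,0,-0.8],"delta_rot": [0,0,0]}
    - {"linear": [0.6,0,-0.8],"delta_rot": [0,0,0]}
    - {"linear": [1,0,-0.8],"delta_rot": [0,0,0]}
    - {"linear": [1,0,-0.8],"delta_rot": [0,0,0]}
    - {"linear": [1,0,-0.8],"delta_rot": [0,0,0]}

```text
time: 8.43
ee_pos: [0.4062, -0.1816, 0.163]
tcp_rot: [0.395, 0.919, 0.0, -0.0]
force: [1.7, -0.6, -0.1]
grip_width: 0.004
finger_force: 0.0
```

>>> arm_command:
  motion:
    - {"linear": [0.35,0,0],"delta_rot": [0,0,0]}
    - {"linear": [0.6,0,0],"delta_rot": [0,0,0]}
    - {"linear": [0.6,0,0],"delta_rot": [0,0,0]}
    - {"linear": [0.6,0,0],"delta_rot": [0,0,0]}
    - {"linear": [0.6,0,0],"delta_rot": [0,0,0]}

```text
time: 8.85
ee_pos: [0.3675, -0.1408, 0.1644]
tcp_rot: [0.396, 0.918, -0.0, 0.001]
force: [-0.7, -0.4, -0.2]
grip_width: 0.001
finger_force: 0.0
```

Run:
```python
from h import *
A,_=capture('side'); B=cv2.imread('pics/side0.png')[200:375,190:390]
a=A[200:375,190:390,::-1]
cv2.imwrite('pics/s4.png',cv2.resize(np.hstack([B,a]),None,fx=2,fy=2,interpolation=cv2.INTER_CUBIC))
```

```text
(no output)
```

View pics/s4.png

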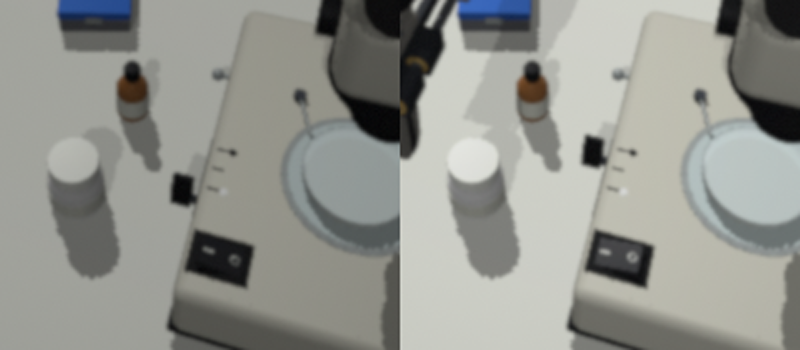

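After the press, the bar mark has dropped (208,250 → 205,253) and the circle has risen (235,260 → 232,257). The rocker has tipped to on, the knob is at the rear, and everything else is in place.

```bash
python3 -c "
from rig import *
print(close_job())"
```

```text
the job is handed in; nothing more can be done
None
```

The contrast lever is at its rear stop and the lamp rocker is pressed on, both confirmed in the camera picture; nothing else was moved, the arm is clear, and the job was handed in at about 9 s.

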